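Fish the wooden paddle out of the covered trough

ROBOT

A 6-joint arm with a two-finger parallel gripper is mounted at the origin on a cart in front of the work surface, level with it; the furniture and walls round the work are solid. World frame = base frame: x ahead of the robot, y to its left, z up, the work surface at z = 0. Lengths are in m, angles in rad, forces in N, time in s.
With the tool pointing down it reaches from about 0.35 to 0.975 m from the base axis. Payload 4.9 kg.
Tool frame: the origin (TCP) lies midway between the tips of the shut fingers; the grasp point (between the pads) lies 19 mm behind it; z points along the fingers, y is the direction in which the jaws open and shut (so a half turn about z gives the same grasp; the last joint's range is limited). The gripper opens to 85 mm and grips with 20 to 120 N. Pads are 22 mm wide; open, the fingers measure 114 mm over their backs; the gripper's body (76 mm by 85 mm) begins 54 mm behind the grasp point. The pads swing forward as they close: fully open they stand 13 mm farther back than shut.
Start: joints at [-1.41, 0.053, 1.613, -0, 1.476, -0.119], TCP at [0.173, -0.601, 0.231] pointing down, gripper open.
Joint ranges: [-3.01, 3.01], [-1.01, 2.22], [0.06, 2.58], [-1.02, 4.17], [0.09, 2.62], [-3.14, 3.14]. Speed limits (rad/s): [2.57, 2.57, 3.14, 3.14, 3.14, 3.14].

INTERFACE

Orientations are given as a rotation vector (axis times angle).
In Python, from station import ctrl gives the robot as it stands.
- The arm moves only by the tool jog_arm, never from a script. Its argument "steps" is a list of rows, each an object of numbers: "dx", "dy", "dz": the shift along the world's x, y, z in units of 60 mm (1.0 is 60 mm); "twist": the turn about the world's z in units of 10 degrees (1.0 is 10 degrees). A call has 1 to 5 rows; each row is the pose to reach, as a shift and turn from the pose measured when the call began; what a row does not reach only later rows make up. A row lasts 1/8 s, in which the tool goes at most 62.5 mm and 10.7 degrees, less where a joint would pass 70% of its speed; a pose out of reach is approached as far as the arm can. A call with a gripper value outside its range is refused whole. "gripper" is the closure in counts, from 0 (fully open) to 255 (shut), set as the call begins (left out, the last holds). The fingers move at their own pace and stop on an object; "newtons" is the grip in N (left out, the last holds). Time passes only in rows, so rows that repeat a pose let the fingers close. It gives the time, the measured TCP pose, the force and the opening at its end, in the units of the state.
- ctrl.get_obs(): the state, without advancing time (a new reading comes with each control period).
- ctrl.get_image(name): name is "side" or "top"; returns a dict with "frame" (420x560x3 uint8, red, green, blue), "range_z" (420x560 float32, m along the optical axis (not along the pixel's ray), 0 where there is no reading), "fx", "fy", "cx", "cy" (pixels), "extrinsics" (4x4, takes a point from camera to world coordinates). Camera axes: x right, y down, z forward; pixel columns grow to the right and rows downward; lengths in m; the calibration is good to about 2 mm. A picture is of the moment at which its call begins.
- ctrl.finish_job(): hands the job in, once; it reports no verdict.
The state is a dict: "t": time; "q": joint angles; "dq": joint speeds; "effort": joint torques, N m; "tool_pos": TCP position; "tool_rot": TCP orientation; "contact_force": force on the tool from outside, world axes, zero at the start; "wrist_torque": the same for the moment, N m; "opening": finger opening in m.
Only numpy, scipy, OpenCV 4.12 (cv2) and the standard library are available. Lean on these libraries where they do the work, as an engineer would, in place of code of your own. Each camera call takes 0.05 s, during which the arm holds its last target.

TASK

The wooden paddle has slid half under the fixed middle cover of the steel utensil trough and sticks out into one of the two end openings, which are shorter than the paddle. Take it by the part you can reach, tilt it so that this end comes up through the opening first, draw it out slantwise and finish still holding it in the gripper, motionless, with the whole paddle well clear above the trough (about 5 cm or more above its rim). Leave the teaspoon in the trough and the steel cup and sauce pot behind it where they are.

Things in the scene. Friction and masses are not known exactly. Their poses are not given: they have to be found in the camera images.
- trough: Fixed steel trough 188 x 538 x 56 mm (its x, y, z), walls and floor 4 mm. Origin: centre of its underside on the table; y is its long axis, z up. Floor top at z = 4 mm. A fixed cover, flush with the rim, underside 50 mm above the table, spans y = -90 to +90 mm; on either side is an opening 180 mm (x) by 175 mm (y), up to the end wall at |y| = 265. The rim has a bead 2 mm proud of the wall all round.
- paddle: Loose flat wooden paddle, 240 x 44 x 16 mm, about 90 g. Origin: mid-length, underside. x runs along it: handle 22 mm wide at x = -120 to +35 mm, blade 44 mm wide to +105, tip 34 mm wide to +120. Flat on the trough floor, its +x within 0.1 rad of the trough's +y, 75 to 105 mm of it under the cover; the rest in the opening at +y (blade outermost) or at -y (handle outermost), as drawn.
- handle_end (a point): Centre of the paddle's handle end face (paddle x = -120 mm, mid-thickness).
- blade_end (a point): Centre of the paddle's blade tip (paddle x = +120 mm, mid-thickness).
- teaspoon: Loose steel teaspoon, 132 x 29 x 10 mm, lying on the trough floor on the other side from the paddle. Origin: centre of its underside. Not to be disturbed.
- steel_cup: Loose open steel portion cup, 68 mm across, 42 mm high, on the table just behind the trough (the side away from the robot). Origin: centre of its underside. Not to be disturbed.
- sauce_pot: Loose lidded portion pot, 53 mm across, 36 mm high, on the table just behind the trough. Origin: centre of its underside. Not to be disturbed.

How it is judged:
By the outcome, as a careful person would: the job done as asked, in the order asked, and still so for the second after the job is handed in, while the arm keeps its last pose, push and grip.
It also fails if it takes over 32 s, if anything falls off the work surface, if the arm or the gripper's body presses on something with over 40 N, if the wrist force passes 120 N, or if a joint passes its speed limit or range.

## Working session

There is one attempt and no reset: what is moved stays moved. The work goes in short steps, Python scripts to look and compute and a tool call to move; the robot and the scene stay as the last step left them, time stands still between calls to the robot, and variables do not carry over. Pictures are saved under pics/ and viewed, and the job is handed in when it is done.

Besides the shell and the picture viewer there is one more tool, called after "Emit:" as name(argument=value, ...) on one line, values as JSON. jog_arm: Moves the arm, as the interface text tells. Its arguments: {"type":"object","properties":{"steps":{"type":"array"},"gripper":{"type":"number"},"newtons":{"type":"number"}},"required":["steps"]}

```bash
mkdir -p pics; ls; python3 - <<'E'
from station import ctrl
import cv2, numpy as np
o=ctrl.get_obs()
for k,v in o.items(): print(k,np.round(v,3))
for n in ["top","side"]:
    im=ctrl.get_image(n)
    cv2.imwrite(f"pics/{n}0.png",im["frame"][:,:,::-1])
    print(n,im["fx"],im["fy"],im["cx"],im["cy"]);print(np.round(im["extrinsics"],3))
    np.savez(f"{n}0.npz",**im)
E
```

```text
pics
t 0.0
q [-1.41   0.053  1.614 -0.     1.476 -0.119]
dq [ 0.     0.    -0.001  0.001 -0.001 -0.001]
effort [-3.0000e-03 -3.9369e+01 -3.7018e+01 -0.0000e+00  7.0000e-03  0.0000e+00]
tool_pos [ 0.173 -0.6    0.23 ]
tool_rot [-3.109 -0.438  0.   ]
contact_force [-0.277  0.22  -0.064]
wrist_torque [-0.008 -0.024  0.013]
opening 0.085
top 522.5377071207425 522.5377071207425 280.7528279131595 215.53562883190259
[[-0.026 -0.988  0.153  0.448]
 [-1.     0.026 -0.007  0.011]
 [ 0.003 -0.153 -0.988  0.976]
 [ 0.     0.     0.     1.   ]]
side 416.45073073215275 416.45073073215275 284.66410908411217 217.59375498414673
[[ 1.    -0.006  0.025  0.603]
 [-0.023 -0.651  0.759 -0.646]
 [ 0.012 -0.759 -0.651  0.584]
 [ 0.     0.     0.     1.   ]]
```

View pics/top0.png

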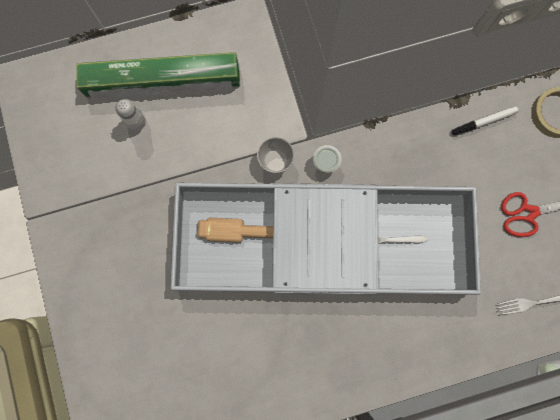

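View pics/side0.png

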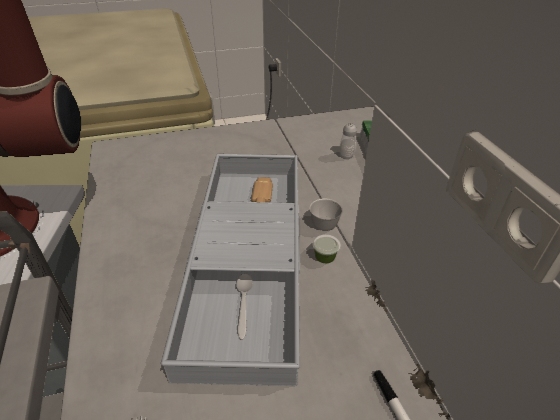

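The paddle's blade is in the +y opening (top view: orange, about cols 197–273, row 230). The teaspoon is in the −y opening, at about (403, 240). The cup is at (275, 156) and the pot at (327, 159). Next I'll measure the trough and the paddle.

```bash
cat > h.py <<'E'
import numpy as np, cv2
def load(im): return {k:im[k] for k in im}
def ray(im,u,v,z):
    E=np.array(im["extrinsics"]);u=np.atleast_1d(u).astype(float);v=np.atleast_1d(v).astype(float)
    d=np.stack([(u-im["cx"])/im["fx"],(v-im["cy"])/im["fy"],np.ones_like(u)])
    d=E[:3,:3]@d;o=E[:3,3:4];return (o+d*((z-o[2])/d[2])).T
def cloud(im):
    r=im["range_z"];v,u=np.mgrid[:r.shape[0],:r.shape[1]];E=np.array(im["extrinsics"])
    p=np.stack([(u-im["cx"])/im["fx"]*r,(v-im["cy"])/im["fy"]*r,r],-1)
    P=p@E[:3,:3].T+E[:3,3];P[r==0]=np.nan;return P
def orange(im):
    h=cv2.cvtColor(im["frame"],cv2.COLOR_RGB2HSV)
    return cv2.inRange(h,(5,90,60),(25,255,255))
E
python3 - <<'E'
from h import *
for n in ["top","side"]:
    im=load(np.load(f"{n}0.npz"));P=cloud(im)
    m=orange(im);
    if n=="side": m[:, :230]=0; m[260:]=0;m[:170]=0;m[:,290:]=0
    nn,l,s,c=cv2.connectedComponentsWithStats(m);k=1+np.argmax(s[1:,4]);print(n,s[k],c[k])
    mk=l==k;v,u=np.nonzero(mk);W=ray(im,u,v,.020)
    print("y",W[:,1].min(),W[:,1].max(),"x",W[:,0].min(),W[:,0].max(),"zdepth",np.nanmedian(P[mk][:,2]))
    for y in np.arange(.05,.3,.01):
        q=W[abs(W[:,1]-y)<.005]
        if len(q)>5: print(round(y,3),np.round([q[:,0].min(),q[:,0].max(),(q[:,0].min()+q[:,0].max())/2],4))
# trough from rim depth band
im=load(np.load("top0.npz"));P=cloud(im)
z=P[...,2];m=((z>.049)&(z<.064)&(P[...,0]>.25)&(P[...,0]<.62)).astype(np.uint8)
nn,l,s,c=cv2.connectedComponentsWithStats(m);k=1+np.argmax(s[1:,4]);print(s[k])
v,u=np.nonzero(l==k);W=ray(im,u,v,.056)[:,:2];r=cv2.minAreaRect((W*1000).astype(np.float32));print(r);print(cv2.boxPoints(r))
for n,(u0,u1,v0,v1) in dict(cup=(255,295,138,176),pot=(312,344,143,174)).items():
    p=P[v0:v1,u0:u1].reshape(-1,3);p=p[(p[:,2]>.025)];print(n,np.nanmin(p,0),np.nanmax(p,0))
E
```

```text
top [ 198  218   75   24 1290] [230.57829457 229.95503876]
y 0.020753249946984534 0.15718679869078353 x 0.5504863768044073 0.5946844735590544 zdepth 0.01950523040996699
0.05 [0.5588 0.5776 0.5682]
0.06 [0.5591 0.5779 0.5685]
0.07 [0.5593 0.58   0.5697]
0.08 [0.5505 0.5914 0.571 ]
0.09 [0.5506 0.5917 0.5712]
0.1 [0.5509 0.592  0.5714]
0.11 [0.5512 0.5922 0.5717]
0.12 [0.5533 0.5943 0.5738]
0.13 [0.5535 0.5946 0.5741]
0.14 [0.5538 0.5947 0.5742]
0.15 [0.5596 0.5913 0.5755]
0.16 [0.5617 0.5877 0.5747]
side [251 178  22  24 432] [262.01157407 190.05555556]
y 0.06640803501178116 0.1531323317062281 x 0.5519064524108406 0.5979878302857613 zdepth 0.02068647584796357
0.07 [0.5542 0.5936 0.5739]
0.08 [0.5519 0.5936 0.5728]
0.09 [0.5536 0.5958 0.5747]
0.1 [0.5554 0.5958 0.5756]
0.11 [0.555  0.5957 0.5754]
0.12 [0.557  0.598  0.5775]
0.13 [0.5566 0.598  0.5773]
0.14 [0.5588 0.5957 0.5772]
0.15 [0.5631 0.5933 0.5782]
[  170   194   311   101 11727]
((540.3956298828125, -72.67910766601562), (542.2258911132812, 177.6779022216797), 88.12981414794922)
[[ 442.7562  -340.74838]
 [ 620.3395  -346.5469 ]
 [ 638.03503  195.39017]
 [ 460.45178  201.18869]]
cup [ 0.67277132 -0.021431    0.02548971] [0.73927872 0.0452072  0.04805092]
pot [ 0.67226025 -0.10904097  0.02986085] [ 0.72480332 -0.05813364  0.04117839]
```

Emit:
jog_arm(steps=[{"dx": 0.7,"dy": 0.7,"twist": 1},{"dx": 1.4,"dy": 1.4,"twist": 2},{"dx": 2.1,"dy": 2.1,"twist": 3},{"dx": 2.8,"dy": 2.8,"twist": 4},{"dx": 3.5,"dy": 3.5,"twist": 5}], gripper=75, newtons=40)

```text
validation failed for argument at $.st...
```

```bash
python3 - <<'E'
from h import *
im=load(np.load("top0.npz"));P=cloud(im)
# wall/rim profile along x at several y: print z vs x
for y in (-.25,.10,.13):
    m=abs(P[...,1]-y)<.003
    q=P[m];q=q[np.argsort(q[:,0])];q=q[(q[:,0]>.42)&(q[:,0]<.66)]
    hi=q[q[:,2]>.045];print(y,"rim x groups",np.round(np.unique(np.round(hi[:,0],3)),3))
for x in (.5,.57):
    q=P[abs(P[...,0]-x)<.003];hi=q[q[:,2]>.045];print(x,"y",np.unique(np.round(hi[:,1],3))[[0,1,-2,-1]])
    c=hi[abs(hi[:,1]+.07)<.15];print(" cover y",c[:,1].min(),c[:,1].max())
E
```

```text
-0.25 rim x groups [0.447 0.449 0.45  0.451 0.452 0.454 0.63  0.631 0.632 0.633 0.634 0.635
 0.636 0.637 0.638]
0.1 rim x groups [0.461 0.462 0.463 0.465 0.467 0.644 0.645 0.646 0.647 0.648 0.649 0.65
 0.652]
0.13 rim x groups [0.462 0.464 0.466 0.467 0.469 0.646 0.647 0.648 0.649 0.65  0.651 0.652
 0.653]
0.5 y [-0.341 -0.34   0.199  0.2  ]
 cover y -0.1627651281090286 0.020324028391615425
0.57 y [-0.345 -0.344  0.195  0.196]
 cover y -0.16680078587628897 0.01863623773725525
```

Emit:
jog_arm(steps=[{"dx": 0.7,"dy": 0.7,"dz": 0.0,"twist": 1.0},{"dx": 1.4,"dy": 1.4,"dz": 0.0,"twist": 2.0},{"dx": 2.1,"dy": 2.1,"dz": 0.0,"twist": 3.0},{"dx": 2.8,"dy": 2.8,"dz": 0.0,"twist": 4.0},{"dx": 3.5,"dy": 3.5,"dz": 0.0,"twist": 5.0}], gripper=75, newtons=40)

```text
t: 0.72
tool_pos: [0.3834, -0.3884, 0.2297]
tool_rot: [-2.628, -1.718, 0.001]
contact_force: [-1.0, -0.3, 0.5]
opening: 0.0605
```

Emit:
jog_arm(steps=[{"dx": 0.36,"dy": 0.9,"dz": 0.0,"twist": 0.4},{"dx": 0.72,"dy": 1.8,"dz": 0.0,"twist": 0.8},{"dx": 1.08,"dy": 2.7,"dz": 0.0,"twist": 1.2},{"dx": 1.44,"dy": 3.6,"dz": 0.0,"twist": 1.6},{"dx": 1.8,"dy": 4.5,"dz": 0.0,"twist": 2.06}])

```text
t: 1.35
tool_pos: [0.4916, -0.1165, 0.2293]
tool_rot: [-2.276, -2.163, 0.002]
contact_force: [0.6, -0.6, -0.0]
opening: 0.0603
```

Emit:
jog_arm(steps=[{"dx": 0.35,"dy": 0.95,"dz": 0.0,"twist": 0.0},{"dx": 0.7,"dy": 1.9,"dz": 0.0,"twist": 0.0},{"dx": 1.05,"dy": 2.85,"dz": 0.0,"twist": 0.0},{"dx": 1.37,"dy": 3.83,"dz": -0.4,"twist": 0.0},{"dx": 1.37,"dy": 3.83,"dz": -1.2,"twist": 0.0}])

```text
t: 1.98
tool_pos: [0.5762, 0.117, 0.1591]
tool_rot: [2.271, 2.169, 0.006]
contact_force: [0.3, -0.2, 0.1]
opening: 0.0603
```

```bash
python3 - <<'E'
from station import ctrl
from h import *
o=ctrl.get_obs();print(o["tool_pos"],o["t"])
for n in ["top","side"]:
    im=ctrl.get_image(n);cv2.imwrite(f"pics/{n}1.png",im["frame"][:,:,::-1])
print(np.round(ctrl.get_obs()["tool_pos"],4))
E
```

```text
[0.57616831 0.11704274 0.15914566] 1.975
[0.5693 0.1143 0.1502]
```

View pics/side1.png

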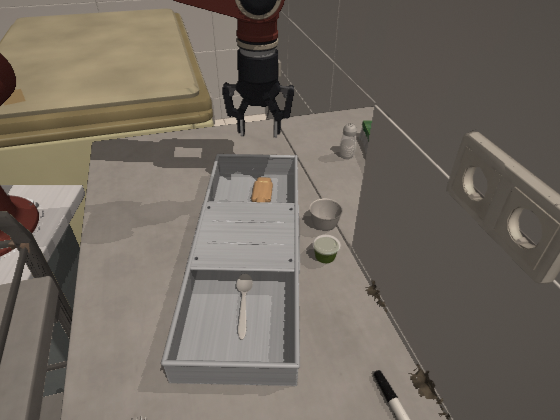

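View pics/top1.png

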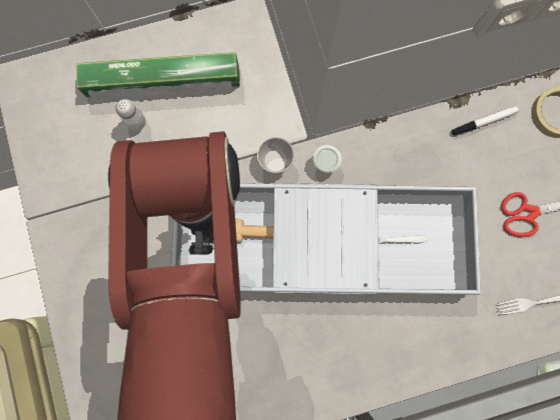

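Side view: the open fingers, tips at about (240, 132) and (281, 132), are above the paddle at (262, 190). The top view agrees on the position, though the arm hides the blade. I'll let it settle while going lower.

Emit:
jog_arm(steps=[{"dx": 0.08,"dy": 0.0,"dz": -0.5,"twist": 0.0},{"dx": 0.08,"dy": 0.0,"dz": -1.0,"twist": 0.0},{"dx": 0.08,"dy": 0.0,"dz": -1.0,"twist": 0.0}])

```text
t: 2.45
tool_pos: [0.5724, 0.1133, 0.0886]
tool_rot: [-2.266, -2.156, 0.024]
contact_force: [-0.8, -0.6, -0.4]
opening: 0.0605
```

```bash
python3 - <<'E'
from station import ctrl
from h import *
im=ctrl.get_image("side");cv2.imwrite("pics/side2.png",cv2.resize(im["frame"][80:240,170:370,::-1],None,fx=3.5,fy=3.5,interpolation=cv2.INTER_CUBIC))
o=ctrl.get_obs();print(np.round(o["tool_pos"],4),o["tool_rot"],o["t"])
E
```

```text
[0.5739 0.1135 0.0907] [-2.26801805 -2.15795458  0.01900775] 2.5
```

View pics/side2.png

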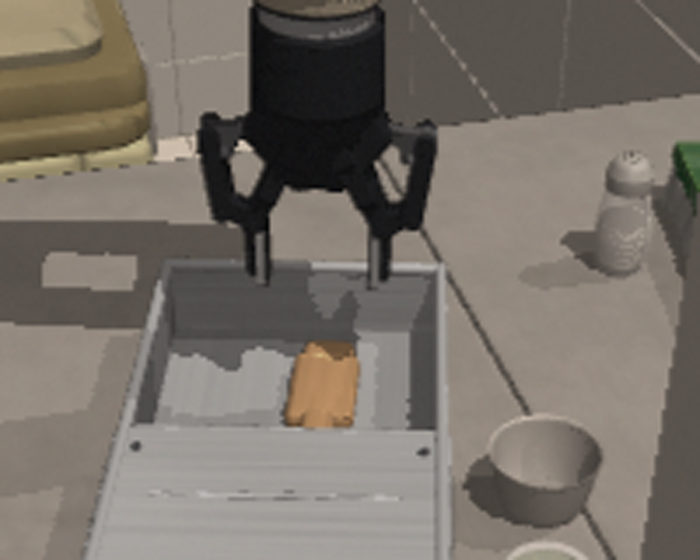

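Emit:
jog_arm(steps=[{"dx": 0.0,"dy": 0.0,"dz": -0.4,"twist": 0.0},{"dx": 0.0,"dy": 0.0,"dz": -0.8,"twist": 0.0},{"dx": 0.0,"dy": 0.0,"dz": -1.0,"twist": 0.0},{"dx": 0.0,"dy": 0.0,"dz": -1.2,"twist": 0.0},{"dx": 0.0,"dy": 0.0,"dz": -1.2,"twist": 0.0}])

```text
t: 3.12
tool_pos: [0.5738, 0.1135, 0.0186]
tool_rot: [-2.268, -2.158, 0.02]
contact_force: [-0.2, -0.2, 1.0]
opening: 0.06
```

```bash
python3 - <<'E'
from station import ctrl
from h import *
im=ctrl.get_image("side");cv2.imwrite("pics/side3.png",cv2.resize(im["frame"][100:240,180:340,::-1],None,fx=4,fy=4,interpolation=cv2.INTER_CUBIC))
im=ctrl.get_image("top");cv2.imwrite("pics/top3.png",cv2.resize(im["frame"][150:320,150:320,::-1],None,fx=3.5,fy=3.5,interpolation=cv2.INTER_CUBIC))
o=ctrl.get_obs();print(np.round(o["tool_pos"],4),o["tool_rot"],o["contact_force"],o["t"])
E
```

```text
[0.5745 0.1136 0.0194] [-2.26846577 -2.15848303  0.01778722] [-0.80382946 -0.38804248  0.60645046] 3.225
```

View pics/side3.png

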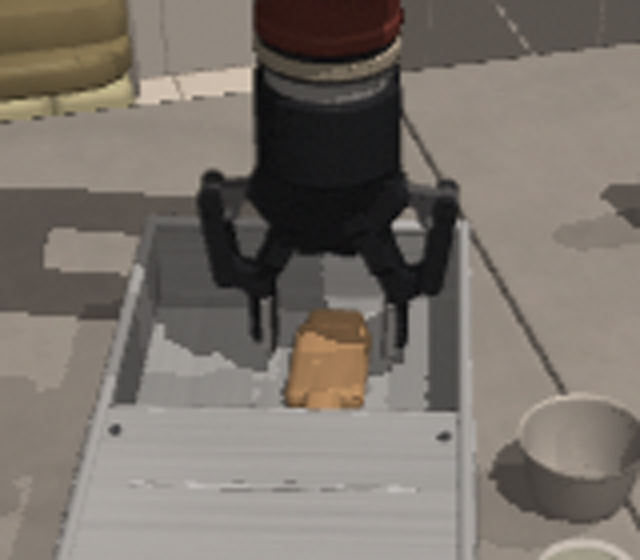

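View pics/top3.png

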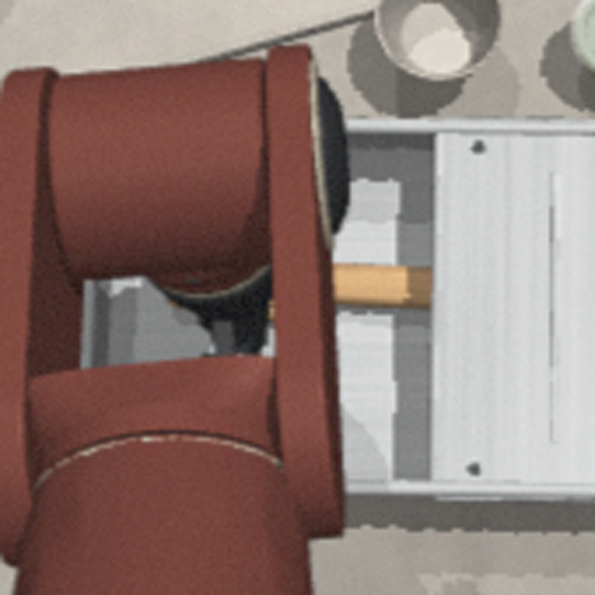

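Side view: the fingers at cols ~265 and ~395 straddle the blade (290–368) and are centred on it. Next I'll go down 12 mm and close.

Emit:
jog_arm(steps=[{"dx": 0.0,"dy": 0.0,"dz": -0.1,"twist": 0.0},{"dx": 0.0,"dy": 0.0,"dz": -0.21,"twist": 0.0},{"dx": 0.0,"dy": 0.0,"dz": -0.21,"twist": 0.0}])

```text
t: 3.6
tool_pos: [0.5738, 0.1135, 0.006]
tool_rot: [-2.268, -2.158, 0.02]
contact_force: [0.4, 0.2, -1.0]
opening: 0.0603
```

Emit:
jog_arm(steps=[{"dx": 0.0,"dy": 0.0,"dz": 0.0,"twist": 0.0},{"dx": 0.0,"dy": 0.0,"dz": 0.0,"twist": 0.0},{"dx": 0.0,"dy": 0.0,"dz": 0.0,"twist": 0.0},{"dx": 0.0,"dy": 0.0,"dz": 0.0,"twist": 0.0}], gripper=255, newtons=40)

```text
t: 4.1
tool_pos: [0.5741, 0.1136, 0.0063]
tool_rot: [-2.268, -2.158, 0.019]
contact_force: [0.6, 0.8, 2.1]
opening: 0.043
```

Emit:
jog_arm(steps=[{"dx": 0.0,"dy": 0.0,"dz": 0.1,"twist": 0.0},{"dx": 0.0,"dy": 0.0,"dz": 0.25,"twist": 0.0},{"dx": 0.0,"dy": 0.0,"dz": 0.4,"twist": 0.0},{"dx": 0.0,"dy": 0.0,"dz": 0.55,"twist": 0.0},{"dx": 0.0,"dy": 0.0,"dz": 0.6,"twist": 0.0}])

```text
t: 4.72
tool_pos: [0.5741, 0.1138, 0.0427]
tool_rot: [-2.268, -2.158, 0.018]
contact_force: [-1.1, 0.4, -3.7]
opening: 0.0429
```

```bash
python3 - <<'E'
from station import ctrl
from h import *
im=ctrl.get_image("side");cv2.imwrite("pics/side4.png",cv2.resize(im["frame"][100:240,180:340,::-1],None,fx=4,fy=4,interpolation=cv2.INTER_CUBIC))
o=ctrl.get_obs();print(np.round(o["tool_pos"],4),o["tool_rot"],o["contact_force"],o["wrist_torque"],o["t"])
E
```

```text
[0.574  0.1138 0.0427] [-2.2680255  -2.15754655  0.01795679] [-0.33387289  0.69112422 -3.16490027] [ 0.39008094 -0.04428335 -0.02071881] 4.775
```

View pics/side4.png

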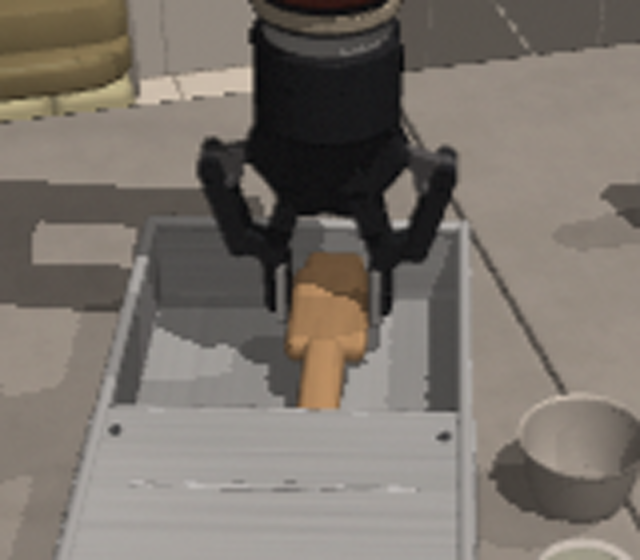

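The paddle is held and rising, with about 3 N of contact force. Next I'll tilt it further and start drawing it out.

Emit:
jog_arm(steps=[{"dx": 0.0,"dy": 0.03,"dz": 0.13,"twist": 0.0},{"dx": 0.0,"dy": 0.06,"dz": 0.27,"twist": 0.0},{"dx": 0.01,"dy": 0.12,"dz": 0.4,"twist": 0.0},{"dx": 0.02,"dy": 0.25,"dz": 0.47,"twist": 0.0},{"dx": 0.03,"dy": 0.4,"dz": 0.55,"twist": 0.0}])

```text
t: 5.4
tool_pos: [0.5759, 0.1385, 0.076]
tool_rot: [-2.268, -2.157, 0.018]
contact_force: [1.5, -1.0, -3.4]
opening: 0.0429
```

```bash
python3 - <<'E'
from station import ctrl
from h import *
im=ctrl.get_image("side");cv2.imwrite("pics/side5.png",cv2.resize(im["frame"][100:240,180:340,::-1],None,fx=4,fy=4,interpolation=cv2.INTER_CUBIC))
o=ctrl.get_obs();print(np.round(o["tool_pos"],4),o["tool_rot"],o["contact_force"],o["wrist_torque"],o["t"])
E
```

```text
[0.5762 0.1396 0.0768] [-2.26730504 -2.15794967  0.01524062] [-1.22011863  2.10357311 -2.74021477] [ 0.53448771  0.22848238 -0.1261896 ] 5.45
```

View pics/side5.png

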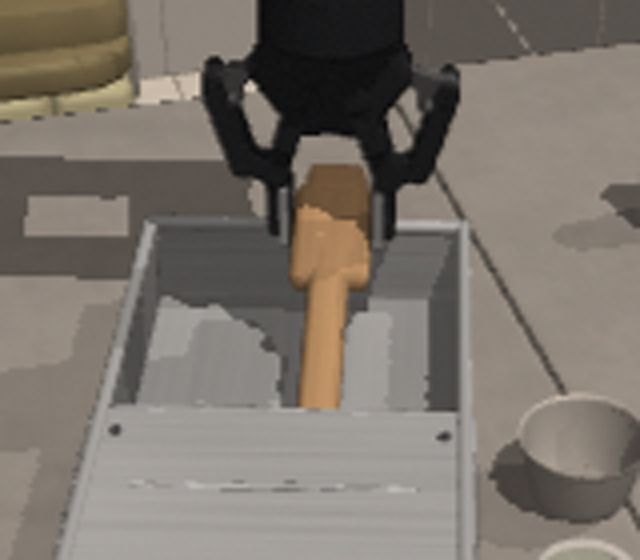

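Emit:
jog_arm(steps=[{"dx": 0.01,"dy": 0.15,"dz": 0.12,"twist": 0.0},{"dx": 0.02,"dy": 0.3,"dz": 0.24,"twist": 0.0},{"dx": 0.03,"dy": 0.45,"dz": 0.36,"twist": 0.0},{"dx": 0.04,"dy": 0.6,"dz": 0.48,"twist": 0.0},{"dx": 0.05,"dy": 0.75,"dz": 0.6,"twist": 0.0}])

```text
t: 6.08
tool_pos: [0.5794, 0.1853, 0.1135]
tool_rot: [-2.267, -2.158, 0.015]
contact_force: [0.2, -0.8, -2.4]
opening: 0.0429
```

```bash
python3 - <<'E'
from station import ctrl
from h import *
im=ctrl.get_image("side");cv2.imwrite("pics/side6.png",cv2.resize(im["frame"][60:240,180:340,::-1],None,fx=3.3,fy=3.3,interpolation=cv2.INTER_CUBIC))
im=ctrl.get_image("top");cv2.imwrite("pics/top6.png",im["frame"][:,:,::-1])
o=ctrl.get_obs();print(np.round(o["tool_pos"],4),o["tool_rot"],o["contact_force"],o["wrist_torque"],o["t"],o["opening"])
E
```

```text
[0.58   0.186  0.1143] [-2.26670832 -2.15937033  0.0112303 ] [ 0.37876695  1.04650505 -2.55035948] [ 0.54461993  0.01004708 -0.02902188] 6.175 0.04298319297160048
```

View pics/side6.png

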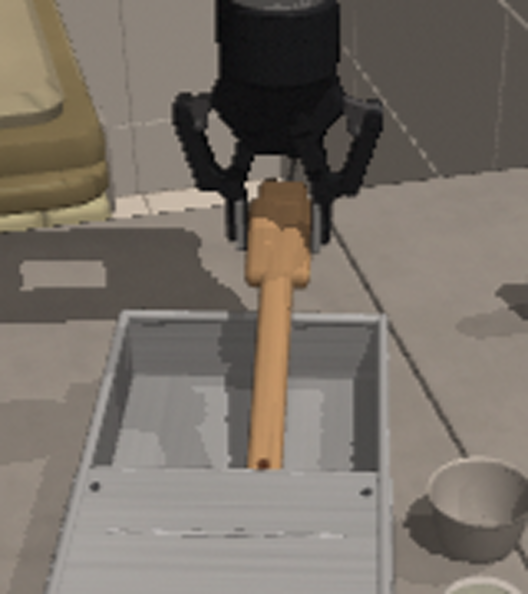

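View pics/top6.png

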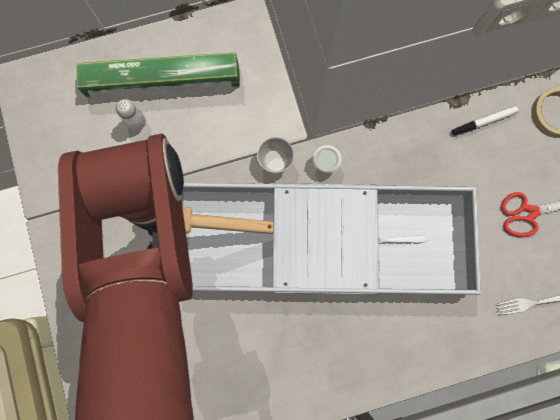

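Emit:
jog_arm(steps=[{"dx": 0.01,"dy": 0.15,"dz": 0.08,"twist": 0.0},{"dx": 0.02,"dy": 0.3,"dz": 0.16,"twist": 0.0},{"dx": 0.03,"dy": 0.45,"dz": 0.25,"twist": 0.0},{"dx": 0.03,"dy": 0.6,"dz": 0.4,"twist": 0.0},{"dx": 0.03,"dy": 0.6,"dz": 0.5,"twist": 0.0}])

```text
t: 6.8
tool_pos: [0.5821, 0.2228, 0.1454]
tool_rot: [-2.266, -2.161, 0.01]
contact_force: [-0.1, 0.5, -0.6]
opening: 0.0428
```

```bash
python3 - <<'E'
from station import ctrl
from h import *
im=ctrl.get_image("side");cv2.imwrite("pics/side7.png",cv2.resize(im["frame"][60:240,180:340,::-1],None,fx=3.3,fy=3.3,interpolation=cv2.INTER_CUBIC))
im=ctrl.get_image("top");cv2.imwrite("pics/top7.png",im["frame"][:,:,::-1])
P=cloud(im);m=orange(im);m[:,:170]=0;m[:,300:]=0;m[:190]=0;m[300:]=0
Q=P[m>0]
for y in np.arange(-.03,.25,.02):
    q=Q[abs(Q[:,1]-y)<.01]
    if len(q)>5: print(round(y,2),np.round(np.median(q,0),4),len(q))
o=ctrl.get_obs();print(np.round(o["tool_pos"],4),o["tool_rot"],o["contact_force"],o["wrist_torque"],o["t"],o["opening"])
E
```

```text
0.05 [0.5737 0.0552 0.0858] 64
0.07 [0.5748 0.0696 0.0922] 141
0.09 [0.5757 0.0892 0.1006] 142
0.11 [0.5766 0.1099 0.1088] 155
0.13 [0.5778 0.1305 0.1182] 155
0.15 [0.5787 0.1506 0.1266] 161
0.17 [0.5795 0.1703 0.1354] 168
0.19 [0.5798 0.1825 0.1401] 39
[0.5825 0.2222 0.1457] [-2.2673627  -2.16047384  0.00868223] [-0.06423862 -0.02631429 -0.70649143] [ 0.07895966 -0.03337738 -0.00859675] 6.9 0.04273400077390393
```

View pics/side7.png

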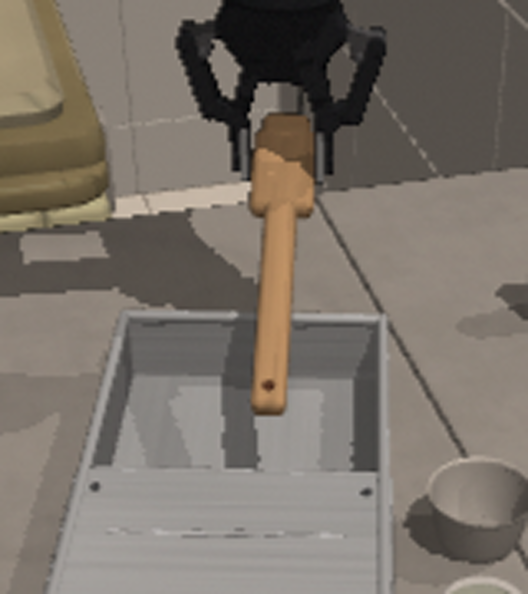

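View pics/top7.png

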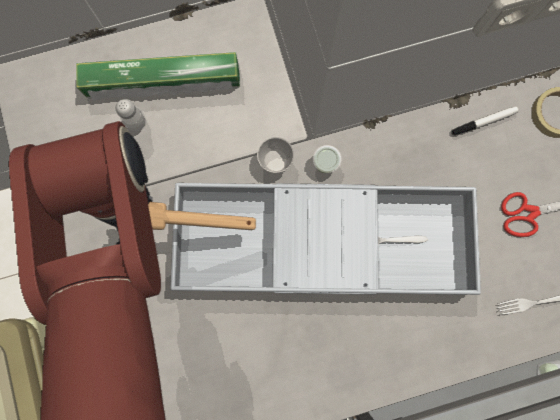

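Clear of the cover: the handle end is at about y = 0.05, with its top at about z = 0.083. Now I'll lift it straight up, then bring it back over the trough.

Emit:
jog_arm(steps=[{"dx": 0.0,"dy": 0.0,"dz": 0.3,"twist": 0.0},{"dx": 0.0,"dy": 0.0,"dz": 0.7,"twist": 0.0},{"dx": 0.0,"dy": 0.0,"dz": 1.1,"twist": 0.0},{"dx": 0.0,"dy": 0.0,"dz": 1.5,"twist": 0.0},{"dx": 0.0,"dy": 0.0,"dz": 1.8,"twist": 0.0}])

```text
t: 7.52
tool_pos: [0.5829, 0.222, 0.2562]
tool_rot: [-2.269, -2.161, 0.006]
contact_force: [0.2, 0.4, -0.2]
opening: 0.0429
```

Emit:
jog_arm(steps=[{"dx": 0.0,"dy": -0.2,"dz": 0.1,"twist": 0.0},{"dx": 0.0,"dy": -0.5,"dz": 0.1,"twist": 0.0},{"dx": 0.0,"dy": -0.8,"dz": 0.1,"twist": 0.0},{"dx": 0.0,"dy": -1.0,"dz": 0.1,"twist": 0.0},{"dx": 0.0,"dy": -1.0,"dz": 0.1,"twist": 0.0}])

```text
t: 8.15
tool_pos: [0.5828, 0.1608, 0.2615]
tool_rot: [-2.27, -2.158, 0.007]
contact_force: [0.2, -1.6, -0.5]
opening: 0.0426
```

Emit:
jog_arm(steps=[{"dx": 0.0,"dy": 0.0,"dz": 0.0,"twist": 0.0},{"dx": 0.0,"dy": 0.0,"dz": 0.0,"twist": 0.0},{"dx": 0.0,"dy": 0.0,"dz": 0.0,"twist": 0.0},{"dx": 0.0,"dy": 0.0,"dz": 0.0,"twist": 0.0}])

```text
t: 8.65
tool_pos: [0.5828, 0.1611, 0.2615]
tool_rot: [-2.27, -2.159, 0.007]
contact_force: [-0.8, 0.3, -0.5]
opening: 0.0427
```

```bash
python3 - <<'E'
from station import ctrl
from h import *
im=ctrl.get_image("side");cv2.imwrite("pics/side8.png",im["frame"][:,:,::-1])
im=ctrl.get_image("top");cv2.imwrite("pics/top8.png",im["frame"][:,:,::-1])
P=cloud(im);m=orange(im);m[:,:160]=0;m[:,330:]=0;m[:185]=0;m[300:]=0
Q=P[m>0];Q=Q[Q[:,2]>.1]
for y in np.arange(-.05,.25,.02):
    q=Q[abs(Q[:,1]-y)<.01]
    if len(q)>5: print(round(y,2),np.round(np.median(q,0),4),len(q))
o=ctrl.get_obs();print(np.round(o["tool_pos"],4),o["tool_rot"],o["contact_force"],o["dq"].round(4) if hasattr(o["dq"],"round") else o["dq"],o["t"],o["opening"])
# undisturbed check
A=load(np.load("top0.npz"))["frame"].astype(int);D=abs(A-im["frame"]).max(-1)
for n,(u0,u1,v0,v1) in dict(cup=(255,295,138,176),pot=(312,344,143,174),spoon=(378,432,230,250)).items(): print(n,(D[v0:v1,u0:u1]>40).mean())
E
```

```text
-0.01 [ 0.5742 -0.0058  0.2012] 99
0.01 [0.5738 0.0106 0.2081] 191
0.03 [0.5756 0.03   0.2169] 191
0.05 [0.5765 0.05   0.2251] 198
0.07 [0.5774 0.0698 0.234 ] 203
0.09 [0.4989 0.0923 0.567 ] 1385
0.11 [0.5789 0.1092 0.2512] 231
0.13 [0.5818 0.1325 0.2605] 322
0.15 [0.5961 0.1405 0.2642] 17
[0.5828 0.161  0.2616] [-2.26978817 -2.15864087  0.00679815] [-0.33942334  0.36257146 -0.90284024] [-0.0032  0.0004  0.0003 -0.0013 -0.0014 -0.0013] 8.75 0.042896416082445946
cup 0.0
pot 0.0
spoon 0.0
```

View pics/side8.png

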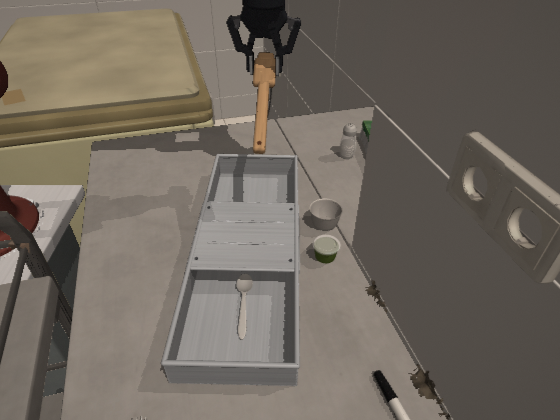

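View pics/top8.png

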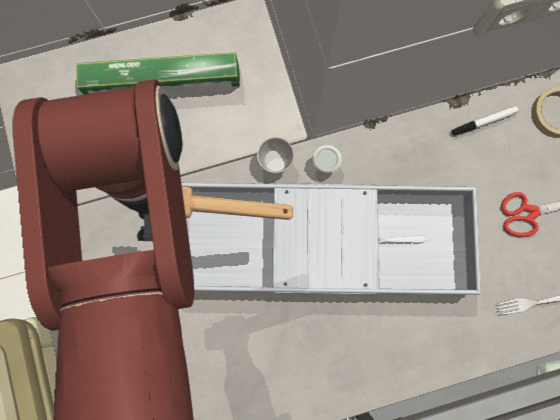

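The paddle is held steady. Its handle end is at (260, 145) in the side view and (290, 211) in the top view. It is the lowest point, at about z = 0.18, some 12 cm above the rim. The teaspoon, cup and pot show no change from the start. Handing in.

```bash
python3 -c "
from station import ctrl
print(ctrl.finish_job())"
```

```text
the job is handed in; nothing more can be done
None
```

The paddle is out of the trough and held still in the gripper, and the job was handed in at about 8.75 s of the 32 s allowed.

- **What I did:** I gripped the blade across its width in the +y opening with 40 N. I lifted until the cover edge tilted it blade-up, by my estimate to about 20–25°, then drew it out slantwise. Once the handle end cleared the cover, I raised it straight up and moved it back over the +y half of the trough.
- **Last checks:** The lowest point, the handle end, was at about z = 0.18 m, some 12 cm above the rim. The grip opening held steady at 43 mm, joint speeds were about zero, and the contact force I read stayed under 4 N throughout. The top-view pixels at the cup, pot and teaspoon had not changed since the start.
- **What disagreed or failed:** The first move call was refused because its rows left out "dz"; nothing moved. In the last depth profile, one slice (y = 0.09) read part of the arm instead of the paddle, so I ignored it. No other check failed.

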